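# Scoop wheel nuts into the parts tray and hang up the scoop

### The job

With the scoop, move at least four of the five wheel nuts from the dark bin into the empty parts tray, without touching the nuts with the gripper and without leaving any on the bench; a nut left over may stay in the bin. Then hang the scoop level by its handle across both prongs of the hook stand and let go. Do not disturb the spray can, the wrench or the jar.

Things in the scene. Friction and masses are not known exactly. Their poses are not given: they have to be found in the camera images.
- scoop: Loose steel scoop with overhead handle, 0.3 kg, starts level on the bench. Origin on its underside, straight below the handle, about under its balance point; x forward to the open nose, z up. Flat 3 mm floor, 1.5 mm at the nose, from x = -55 mm (back wall) to +70 mm (nose), 110 mm wide (y), over the last 40 mm flaring to 130 mm at the nose; top open. Walls 45 mm high, but 22 mm along the flare.
- scoop_grip (a point): Centre of the wooden handle, 115 mm above the scoop's underside: a straight bar along the scoop's y, 110 mm long, 16 mm thick (x), 20 mm tall (z), borne at both ends by upright straps at the scoop's sides. Its underside is 105 mm above the scoop's underside. Pinch it from above across x.
- scoop_nose (a point): Middle of the nose edge on the underside of the scoop, at scoop x = +70 mm.
- bin: Fixed dark steel open bin, outside 300 (x) x 160 (y) x 40 mm high, walls and floor 5 mm (inside 290 x 150 mm, floor 5 mm above the bench). Origin under its centre. At the start all nuts stand in its +x half, beyond x = +12 mm; the -x half is empty, with room to set the scoop down. Nuts, bin, tray and scoop are oiled and slippery (friction about 0.25).
- tray: Fixed aluminium open parts tray, empty, outside 160 x 160 x 45 mm high, walls and floor 5 mm. Origin under its centre.
- rack: Fixed steel hook stand, origin under its 150 x 100 mm base. Uprights at x = +65 mm carry two level prongs at y = +-33 mm, 8 mm thick, tops 215 mm above the bench, running to upturned tips at x = -65 mm, 230 mm above the bench. Open below and between: bring the scoop in level from the tips' end, prongs under the handle and over the side walls, fingers between the prongs.
- rack_rest (a point): Point midway between the prongs, level with their tops, at rack x = -30 mm: where the underside of the scoop's handle should rest, lying across both prongs (along rack y). Axes as the rack's. With the handle here and the scoop's nose toward the uprights (+x), the nose clears them by about 20 mm.
- nut0: Wheel nut 1 of 5, origin at its middle, 15.5 mm above its underside, z through its dome. Loose steel truck wheel nut, 28 mm across the flats, 32 mm across the corners, 31 mm tall, about 80 g; domed top, and an underside that tapers inward (conical seat from 27 mm across down to 14 mm, 4 mm high) so that a thin edge slides under it.
- nut1: Wheel nut 2 of 5, origin at its middle, 15.5 mm above its underside, z through its dome. Loose steel truck wheel nut, 28 mm across the flats, 32 mm across the corners, 31 mm tall, about 80 g; domed top, and an underside that tapers inward (conical seat from 27 mm across down to 14 mm, 4 mm high) so that a thin edge slides under it.
- nut2: Wheel nut 3 of 5, origin at its middle, 15.5 mm above its underside, z through its dome. Loose steel truck wheel nut, 28 mm across the flats, 32 mm across the corners, 31 mm tall, about 80 g; domed top, and an underside that tapers inward (conical seat from 27 mm across down to 14 mm, 4 mm high) so that a thin edge slides under it.
- nut3: Wheel nut 4 of 5, origin at its middle, 15.5 mm above its underside, z through its dome. Loose steel truck wheel nut, 28 mm across the flats, 32 mm across the corners, 31 mm tall, about 80 g; domed top, and an underside that tapers inward (conical seat from 27 mm across down to 14 mm, 4 mm high) so that a thin edge slides under it.
- nut4: Wheel nut 5 of 5, origin at its middle, 15.5 mm above its underside, z through its dome. Loose steel truck wheel nut, 28 mm across the flats, 32 mm across the corners, 31 mm tall, about 80 g; domed top, and an underside that tapers inward (conical seat from 27 mm across down to 14 mm, 4 mm high) so that a thin edge slides under it.
- can: Bystander: blue spray can, 66 mm across, 130 mm tall, standing; origin under its centre.
- wrench: Bystander: steel wrench lying flat, 190 mm long; origin under its middle.
- jar: Bystander: grease jar, 72 mm across, 75 mm tall, standing; origin under its centre.
Mind the look-alikes: they are no part of the job. What is shaped like the scoop but turquoise is not meant. There is more than one size of the rack; the job needs the smaller.

How it is judged:
On the way, in this order (a step that is already met when the one before it is completed fails the run):
1. at least one nut is carried in the scoop, clear above the bin (((x of nut0 in the frame of scoop between -0.056 and 0.075 m and y of nut0 in the frame of scoop between -0.062 and 0.062 m and z of nut0 in the frame of scoop between 0 and 0.07 m) or (x of nut1 in the frame of scoop between -0.056 and 0.075 m and y of nut1 in the frame of scoop between -0.062 and 0.062 m and z of nut1 in the frame of scoop between 0 and 0.07 m) or (x of nut2 in the frame of scoop between -0.056 and 0.075 m and y of nut2 in the frame of scoop between -0.062 and 0.062 m and z of nut2 in the frame of scoop between 0 and 0.07 m) or (x of nut3 in the frame of scoop between -0.056 and 0.075 m and y of nut3 in the frame of scoop between -0.062 and 0.062 m and z of nut3 in the frame of scoop between 0 and 0.07 m) or (x of nut4 in the frame of scoop between -0.056 and 0.075 m and y of nut4 in the frame of scoop between -0.062 and 0.062 m and z of nut4 in the frame of scoop between 0 and 0.07 m)) and height (world z) of scoop above 0.06 m), for 0.2 s.
2. at least four nuts are in the tray, the scoop is out of it ((((x of nut1 in the frame of tray between -0.076 and 0.076 m and y of nut1 in the frame of tray between -0.076 and 0.076 m and z of nut1 in the frame of tray between 0 and 0.06 m) and (x of nut2 in the frame of tray between -0.076 and 0.076 m and y of nut2 in the frame of tray between -0.076 and 0.076 m and z of nut2 in the frame of tray between 0 and 0.06 m) and (x of nut3 in the frame of tray between -0.076 and 0.076 m and y of nut3 in the frame of tray between -0.076 and 0.076 m and z of nut3 in the frame of tray between 0 and 0.06 m) and (x of nut4 in the frame of tray between -0.076 and 0.076 m and y of nut4 in the frame of tray between -0.076 and 0.076 m and z of nut4 in the frame of tray between 0 and 0.06 m)) or ((x of nut0 in the frame of tray between -0.076 and 0.076 m and y of nut0 in the frame of tray between -0.076 and 0.076 m and z of nut0 in the frame of tray between 0 and 0.06 m) and (x of nut2 in the frame of tray between -0.076 and 0.076 m and y of nut2 in the frame of tray between -0.076 and 0.076 m and z of nut2 in the frame of tray between 0 and 0.06 m) and (x of nut3 in the frame of tray between -0.076 and 0.076 m and y of nut3 in the frame of tray between -0.076 and 0.076 m and z of nut3 in the frame of tray between 0 and 0.06 m) and (x of nut4 in the frame of tray between -0.076 and 0.076 m and y of nut4 in the frame of tray between -0.076 and 0.076 m and z of nut4 in the frame of tray between 0 and 0.06 m)) or ((x of nut0 in the frame of tray between -0.076 and 0.076 m and y of nut0 in the frame of tray between -0.076 and 0.076 m and z of nut0 in the frame of tray between 0 and 0.06 m) and (x of nut1 in the frame of tray between -0.076 and 0.076 m and y of nut1 in the frame of tray between -0.076 and 0.076 m and z of nut1 in the frame of tray between 0 and 0.06 m) and (x of nut3 in the frame of tray between -0.076 and 0.076 m and y of nut3 in the frame of tray between -0.076 and 0.076 m and z of nut3 in the frame of tray between 0 and 0.06 m) and (x of nut4 in the frame of tray between -0.076 and 0.076 m and y of nut4 in the frame of tray between -0.076 and 0.076 m and z of nut4 in the frame of tray between 0 and 0.06 m)) or ((x of nut0 in the frame of tray between -0.076 and 0.076 m and y of nut0 in the frame of tray between -0.076 and 0.076 m and z of nut0 in the frame of tray between 0 and 0.06 m) and (x of nut1 in the frame of tray between -0.076 and 0.076 m and y of nut1 in the frame of tray between -0.076 and 0.076 m and z of nut1 in the frame of tray between 0 and 0.06 m) and (x of nut2 in the frame of tray between -0.076 and 0.076 m and y of nut2 in the frame of tray between -0.076 and 0.076 m and z of nut2 in the frame of tray between 0 and 0.06 m) and (x of nut4 in the frame of tray between -0.076 and 0.076 m and y of nut4 in the frame of tray between -0.076 and 0.076 m and z of nut4 in the frame of tray between 0 and 0.06 m)) or ((x of nut0 in the frame of tray between -0.076 and 0.076 m and y of nut0 in the frame of tray between -0.076 and 0.076 m and z of nut0 in the frame of tray between 0 and 0.06 m) and (x of nut1 in the frame of tray between -0.076 and 0.076 m and y of nut1 in the frame of tray between -0.076 and 0.076 m and z of nut1 in the frame of tray between 0 and 0.06 m) and (x of nut2 in the frame of tray between -0.076 and 0.076 m and y of nut2 in the frame of tray between -0.076 and 0.076 m and z of nut2 in the frame of tray between 0 and 0.06 m) and (x of nut3 in the frame of tray between -0.076 and 0.076 m and y of nut3 in the frame of tray between -0.076 and 0.076 m and z of nut3 in the frame of tray between 0 and 0.06 m))) and height (world z) of scoop_nose above 0.048 m), for 0.2 s.
3. the scoop hangs by its handle on both prongs (x of scoop_grip in the frame of rack_rest between -0.04 and 0.045 m and y of scoop_grip in the frame of rack_rest between -0.025 and 0.025 m and z of scoop_grip in the frame of rack_rest between 0.002 and 0.02 m and angle between scoop's own z axis and vertical below 0.3 rad and contact force between scoop and rack above 1 N and linear speed of scoop below 0.03 m/s), for 0.2 s.
At the end, for the whole second after the job is handed in: At least four nuts lie in the tray and a fifth in the tray or the bin, all at rest; the scoop hangs still on the rack, handle across the prongs (its centre between the uprights and the tips and within 25 mm of midway between the prongs), tilted less than 0.3 rad (all of step 3 and (((x of nut1 in the frame of tray between -0.076 and 0.076 m and y of nut1 in the frame of tray between -0.076 and 0.076 m and z of nut1 in the frame of tray between 0 and 0.06 m) and (x of nut2 in the frame of tray between -0.076 and 0.076 m and y of nut2 in the frame of tray between -0.076 and 0.076 m and z of nut2 in the frame of tray between 0 and 0.06 m) and (x of nut3 in the frame of tray between -0.076 and 0.076 m and y of nut3 in the frame of tray between -0.076 and 0.076 m and z of nut3 in the frame of tray between 0 and 0.06 m) and (x of nut4 in the frame of tray between -0.076 and 0.076 m and y of nut4 in the frame of tray between -0.076 and 0.076 m and z of nut4 in the frame of tray between 0 and 0.06 m)) or ((x of nut0 in the frame of tray between -0.076 and 0.076 m and y of nut0 in the frame of tray between -0.076 and 0.076 m and z of nut0 in the frame of tray between 0 and 0.06 m) and (x of nut2 in the frame of tray between -0.076 and 0.076 m and y of nut2 in the frame of tray between -0.076 and 0.076 m and z of nut2 in the frame of tray between 0 and 0.06 m) and (x of nut3 in the frame of tray between -0.076 and 0.076 m and y of nut3 in the frame of tray between -0.076 and 0.076 m and z of nut3 in the frame of tray between 0 and 0.06 m) and (x of nut4 in the frame of tray between -0.076 and 0.076 m and y of nut4 in the frame of tray between -0.076 and 0.076 m and z of nut4 in the frame of tray between 0 and 0.06 m)) or ((x of nut0 in the frame of tray between -0.076 and 0.076 m and y of nut0 in the frame of tray between -0.076 and 0.076 m and z of nut0 in the frame of tray between 0 and 0.06 m) and (x of nut1 in the frame of tray between -0.076 and 0.076 m and y of nut1 in the frame of tray between -0.076 and 0.076 m and z of nut1 in the frame of tray between 0 and 0.06 m) and (x of nut3 in the frame of tray between -0.076 and 0.076 m and y of nut3 in the frame of tray between -0.076 and 0.076 m and z of nut3 in the frame of tray between 0 and 0.06 m) and (x of nut4 in the frame of tray between -0.076 and 0.076 m and y of nut4 in the frame of tray between -0.076 and 0.076 m and z of nut4 in the frame of tray between 0 and 0.06 m)) or ((x of nut0 in the frame of tray between -0.076 and 0.076 m and y of nut0 in the frame of tray between -0.076 and 0.076 m and z of nut0 in the frame of tray between 0 and 0.06 m) and (x of nut1 in the frame of tray between -0.076 and 0.076 m and y of nut1 in the frame of tray between -0.076 and 0.076 m and z of nut1 in the frame of tray between 0 and 0.06 m) and (x of nut2 in the frame of tray between -0.076 and 0.076 m and y of nut2 in the frame of tray between -0.076 and 0.076 m and z of nut2 in the frame of tray between 0 and 0.06 m) and (x of nut4 in the frame of tray between -0.076 and 0.076 m and y of nut4 in the frame of tray between -0.076 and 0.076 m and z of nut4 in the frame of tray between 0 and 0.06 m)) or ((x of nut0 in the frame of tray between -0.076 and 0.076 m and y of nut0 in the frame of tray between -0.076 and 0.076 m and z of nut0 in the frame of tray between 0 and 0.06 m) and (x of nut1 in the frame of tray between -0.076 and 0.076 m and y of nut1 in the frame of tray between -0.076 and 0.076 m and z of nut1 in the frame of tray between 0 and 0.06 m) and (x of nut2 in the frame of tray between -0.076 and 0.076 m and y of nut2 in the frame of tray between -0.076 and 0.076 m and z of nut2 in the frame of tray between 0 and 0.06 m) and (x of nut3 in the frame of tray between -0.076 and 0.076 m and y of nut3 in the frame of tray between -0.076 and 0.076 m and z of nut3 in the frame of tray between 0 and 0.06 m))) and ((x of nut0 in the frame of tray between -0.076 and 0.076 m and y of nut0 in the frame of tray between -0.076 and 0.076 m and z of nut0 in the frame of tray between 0 and 0.06 m) or (x of nut0 in the frame of bin between -0.146 and 0.146 m and y of nut0 in the frame of bin between -0.076 and 0.076 m and z of nut0 in the frame of bin between 0 and 0.06 m)) and ((x of nut1 in the frame of tray between -0.076 and 0.076 m and y of nut1 in the frame of tray between -0.076 and 0.076 m and z of nut1 in the frame of tray between 0 and 0.06 m) or (x of nut1 in the frame of bin between -0.146 and 0.146 m and y of nut1 in the frame of bin between -0.076 and 0.076 m and z of nut1 in the frame of bin between 0 and 0.06 m)) and ((x of nut2 in the frame of tray between -0.076 and 0.076 m and y of nut2 in the frame of tray between -0.076 and 0.076 m and z of nut2 in the frame of tray between 0 and 0.06 m) or (x of nut2 in the frame of bin between -0.146 and 0.146 m and y of nut2 in the frame of bin between -0.076 and 0.076 m and z of nut2 in the frame of bin between 0 and 0.06 m)) and ((x of nut3 in the frame of tray between -0.076 and 0.076 m and y of nut3 in the frame of tray between -0.076 and 0.076 m and z of nut3 in the frame of tray between 0 and 0.06 m) or (x of nut3 in the frame of bin between -0.146 and 0.146 m and y of nut3 in the frame of bin between -0.076 and 0.076 m and z of nut3 in the frame of bin between 0 and 0.06 m)) and ((x of nut4 in the frame of tray between -0.076 and 0.076 m and y of nut4 in the frame of tray between -0.076 and 0.076 m and z of nut4 in the frame of tray between 0 and 0.06 m) or (x of nut4 in the frame of bin between -0.146 and 0.146 m and y of nut4 in the frame of bin between -0.076 and 0.076 m and z of nut4 in the frame of bin between 0 and 0.06 m)) and linear speed of each of nut0, nut1, nut2, nut3, nut4 below 0.05 m/s); the robot touches nothing.
It fails at once if the gripper's fingers touch a nut (over 1 N) (contact force between the fingers and nut0 above 1 N or contact force between the fingers and nut1 above 1 N or contact force between the fingers and nut2 above 1 N or contact force between the fingers and nut3 above 1 N or contact force between the fingers and nut4 above 1 N).
It fails at once if the can, wrench or jar is moved by more than 25 mm (distance of any of can, wrench, jar from where it was at the start of the episode above 0.025 m).
It also fails if it takes over 72 s, if anything falls off the work surface, if the arm or the gripper's body presses on something with over 40 N, if the wrist force passes 120 N, or if a joint passes its speed limit or range.

### The arm

A 6-joint arm with a two-finger parallel gripper is mounted at the origin on the work surface. World frame = base frame: x ahead of the robot, y to its left, z up, the work surface at z = 0. Lengths are in m, angles in rad, forces in N, time in s.
With the tool pointing down it reaches from about 0.375 to 0.9 m from the base axis. Payload 3.1 kg.
Tool frame: the origin (TCP) lies between the finger pads; the fingertips stand 19 mm ahead of it and the grasp point (between the pads) is the TCP; z points along the fingers, y is the line along which they close (so a half turn about z gives the same grasp; the last joint's range is limited). The gripper opens to 87 mm and grips with 3 to 60 N. Pads are 19 mm wide; open, the fingers measure 117 mm over their backs; the gripper's body (75 mm by 190 mm) begins 51 mm behind the grasp point.
Start: joints at [0.927, 0.527, 1.433, -0, 1.181, -0.178], TCP at [0.28, 0.559, 0.242] pointing down, gripper open.
Joint ranges: [-3.08, 3.08], [-0.75, 2.2], [0.22, 2.44], [-1.43, 4.57], [0, 2.65], [-2.85, 2.85]. Speed limits (rad/s): [2.79, 2.79, 3.14, 3.14, 3.14, 3.14].

### API

Orientations are given as a unit quaternion [x, y, z, w].
In Python, from rig import telemetry, viewer, hand_in gives the robot as it stands. The module is installed in compiled form; this text tells all that it offers.
- The arm moves only by the shell command python3 -m creep 'ROWS' [FORCE]. ROWS is JSON, a list of rows, each an object with "translation": the shift along the tool's x, y, z in mm, a list of three; "roll": the turn about the tool's z in degrees; "gripper": the finger opening in mm, from 0 to 87. In form: [{"translation": [tx, ty, tz], "roll": roll, "gripper": gripper}, ...]. A call has 1 to 5 rows; each row is the pose to reach, as a shift and turn from the pose commanded when the call began, along the tool's axes at that moment; what a row does not reach only later rows make up. A row lasts 1/12 s, in which the tool goes at most 41.7 mm and 7.16 degrees, less where a joint would pass 70% of its speed; a pose out of reach is approached as far as the arm can. A call with a gripper value outside its range is refused whole. The fingers move at their own pace and stop on an object; FORCE is the grip in N (left out, the last holds). Time passes only in rows, so rows that repeat a pose let the fingers close. It gives the time, the measured TCP pose, the force, the opening and the grip force at its end, in the units of the state.
- telemetry.get_obs(): the state, without advancing time (a new reading comes with each control period).
- viewer.camera(name): name is "scene" or "side" or "wrist"; returns the picture (384x512x3 uint8, blue, green, red); there is no depth.
- viewer.camera_info(name): a dict with "intrinsics" (3x3 intrinsics, pixels), "rvec" (rotation vector, rad) and "tvec" (3), from world to camera coordinates, as OpenCV has them; the wrist camera has in their place "hand_eye" (4x4, takes a point from camera to tool coordinates, whose origin is the TCP and whose axes are the flange's). Camera axes: x right, y down, z forward; pixel columns grow to the right and rows downward; lengths in m; the calibration is good to about 2 mm. The wrist camera is an equidistant fisheye: a pixel r from the principal point sees the ray r / f radians off the axis. A picture is of the moment at which its call begins: read the wrist's pose just before it. camera_info takes no time and is no camera call.
- hand_in(): hands the job in; it is judged then, once.
Trained networks look in the newest picture that a camera, given by its name, has taken for a name from the list of things; names that differ only in an ending like _2 or _b are one class to them, and where a whole thing is asked for, a point or a joint stands for the part that bears it (a point fixed in the world has none). Each returns a list of dicts, best first, with "p" (0 to 1); they miss things now and then, are a little off and sometimes report something else, mostly with a low value. They report only what shows in the picture. A call takes as long as a camera call. They do not tell look-alikes from the thing itself.
- viewer.recognise(camera, thing): "bbox" ([left, top, width, height] in pixels, round what is visible of it).
The state is a dict: "time": time; "q": joint angles; "joint_velocities": joint speeds; "joint_torque": joint torques, N m; "position": TCP position; "tool_rot": TCP orientation; "ft_force": force on the tool from outside, world axes, zero at the start; "moment": the same for the moment, N m; "grip_width": finger opening in m; "grip_force": force on a finger pad.
Only numpy, scipy, OpenCV 4.12 (cv2) and the standard library are available. Lean on these libraries where they do the work, as an engineer would, in place of code of your own. Each camera call takes 0.05 s, during which the arm holds its last target. There are 200 camera calls.

## Working session

There is one attempt and no reset: what is moved stays moved. The work goes in short steps, Python scripts to look and compute and a shell command to move; the robot and the scene stay as the last step left them, time stands still between calls to the robot, and variables do not carry over. Pictures are saved under pics/ and viewed, at most 10 in all, crops included, and the job is handed in when it is done.

```bash
mkdir -p pics; cat > h.py <<'E'
import numpy as np,cv2
from scipy.spatial.transform import Rotation as R
from rig import telemetry,viewer
def pix2plane(cam,uv,z):
    i=viewer.camera_info(cam);K=np.array(i['intrinsics'])
    Rm=cv2.Rodrigues(np.array(i['rvec'],float))[0];t=np.array(i['tvec'],float).ravel()
    c=-Rm.T@t;d=Rm.T@np.linalg.inv(K)@np.array([uv[0],uv[1],1.]);return c+d*(z-c[2])/d[2]
def proj(cam,P):
    i=viewer.camera_info(cam)
    return cv2.projectPoints(np.array(P,float).reshape(-1,3),np.array(i['rvec'],float),np.array(i['tvec'],float),np.array(i['intrinsics'],float),None)[0].reshape(-1,2)
def st():
    o=telemetry.get_obs();return o,np.array(o['position']),R.from_quat(o['tool_rot'])
def wproj(P,p,r):
    i=viewer.camera_info('wrist');K=np.array(i['intrinsics']);H=np.array(i['hand_eye'])
    q=r.inv().apply(np.array(P,float).reshape(-1,3)-p);q=(q-H[:3,3])@H[:3,:3]
    n=np.hypot(q[:,0],q[:,1]);th=np.arctan2(n,q[:,2])
    return np.c_[K[0,2]+K[0,0]*th*q[:,0]/n,K[1,2]+K[1,1]*th*q[:,1]/n]
def wplane(uv,z,p,r):
    i=viewer.camera_info('wrist');K=np.array(i['intrinsics']);H=np.array(i['hand_eye'])
    a=np.array([(uv[0]-K[0,2])/K[0,0],(uv[1]-K[1,2])/K[1,1]]);th=np.linalg.norm(a)
    d=np.r_[a/th*np.sin(th),np.cos(th)];d=r.apply(H[:3,:3]@d);c=p+r.apply(H[:3,3])
    return c+d*(z-c[2])/d[2]
E
python3 - <<'E'
from h import *
o,p,r=st();print(o['time'],p,r.as_matrix().round(3))
for c in ['scene','side','wrist']:
    cv2.imwrite(f'pics/{c}0.png',viewer.camera(c))
    if c!='wrist':
        i=viewer.camera_info(c);Rm=cv2.Rodrigues(np.array(i['rvec'],float))[0];print(c,-Rm.T@np.ravel(i['tvec']),Rm[2])
    else: print(viewer.camera_info(c))
a=cv2.imread('pics/scene0.png');b=cv2.imread('pics/side0.png')
cv2.imwrite('pics/sc.png',cv2.resize(a,(800,600)));cv2.imwrite('pics/si.png',cv2.resize(b,(800,600)))
E
```

```text
0.0 [0.27971922 0.55815067 0.24057925] [[-0.894  0.448 -0.001]
 [ 0.448  0.894 -0.002]
 [ 0.    -0.002 -1.   ]]
scene [ 0.9688172  -0.74198966  1.095094  ] [-0.31814681  0.58014796 -0.74980727]
side [ 0.12033018 -0.94379403  1.1701326 ] [ 0.30856007  0.64978195 -0.69467554]
{'intrinsics': array([[297.31863964,   0.        , 254.02131626],
       [  0.        , 297.31863964, 187.19118149],
       [  0.        ,   0.        ,   1.        ]]), 'hand_eye': array([[-1.34194512e-05, -9.70213924e-01, -2.42249749e-01,
         6.55319273e-02],
       [ 9.99999967e-01, -7.55785965e-05,  2.47298320e-04,
         4.05626408e-04],
       [-2.58241169e-04, -2.42249738e-01,  9.70213893e-01,
        -1.43834347e-01],
       [ 0.00000000e+00,  0.00000000e+00,  0.00000000e+00,
         1.00000000e+00]])}
```

View pics/sc.png

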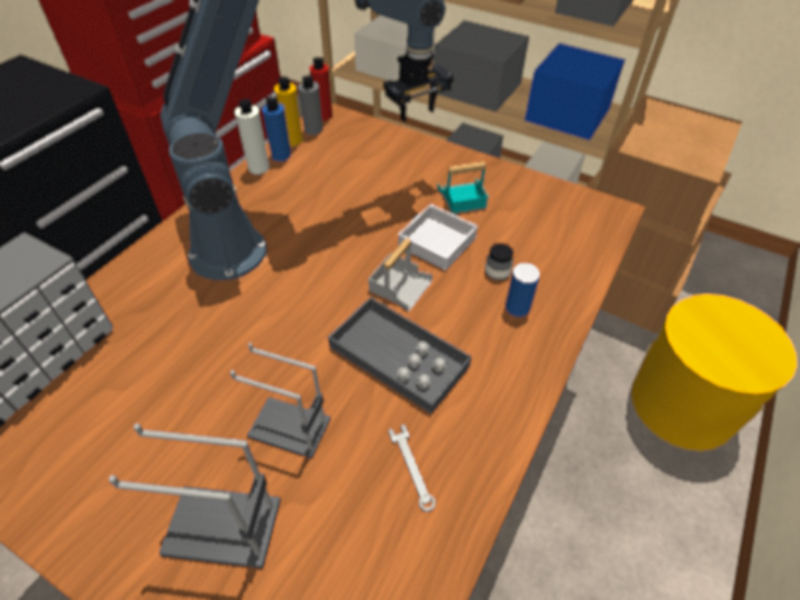

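View pics/si.png

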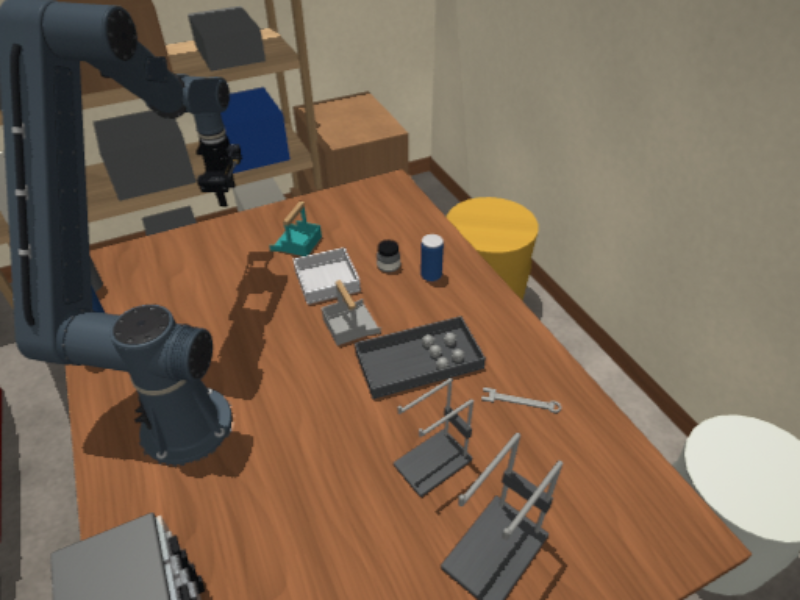

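The scene view shows the grey scoop at about (398,275), the tray at (438,236), the bin at (400,355) with five nuts around (422,367), and the small rack at (290,400). The turquoise scoop (467,190) and the large rack (220,490) are the look-alikes. Next I'll compute coarse poses.

```bash
python3 - <<'E'
from h import *
S=1.5625
def f(n,cam,z,pts):
    print(n,cam,[tuple(pix2plane(cam,(u/S,v/S),z)[:2].round(3)) for u,v in pts])
f('bin','scene',.04,[(372,303),(469,358),(432,408),(331,340)])
f('bin','side',.04,[(357,343),(471,320),(484,352),(372,383)])
f('nuts','scene',.031,[(423,347),(414,358),(438,364),(403,373),(423,381)])
f('nuts','side',.031,[(428,340),(450,339),(436,351),(458,355),(442,362)])
f('tray','scene',.045,[(437,206),(478,233),(440,266),(399,236)])
f('tray','side',.045,[(294,259),(349,249),(360,287),(307,301)])
f('handle','scene',.125,[(386,265),(410,240)])
f('handle','side',.125,[(340,284),(352,306)])
f('noseEdge','scene',.0,[(432,287),(406,308)])
f('nose','side',.0,[(332,342),(380,327)])
f('tips','scene',.23,[(250,347),(233,375)])
f('tips','side',.23,[(403,410),(423,431)])
f('uprtop','scene',.215,[(316,370),(302,395)])
f('uprtop','side',.215,[(450,383),(470,403)])
f('rbase','scene',.01,[(268,397),(329,410),(309,451),(250,428)])
f('rbase','side',.01,[(430,432),(470,460),(430,492),(395,464)])
for n in['scoop','rack','bin','tray','nut0','jar','can','wrench']:
  for c in ['scene','side']:
    print(n,c,[(np.round(d['bbox']).tolist(),round(d['p'],2)) for d in viewer.recognise(c,n)][:6])
E
```

```text
bin scene [(np.float64(0.461), np.float64(0.014)), (np.float64(0.738), np.float64(-0.014)), (np.float64(0.726), np.float64(-0.17)), (np.float64(0.439), np.float64(-0.131))]
bin side [(np.float64(0.449), np.float64(0.025)), (np.float64(0.754), np.float64(-0.033)), (np.float64(0.726), np.float64(-0.145)), (np.float64(0.431), np.float64(-0.111))]
nuts scene [(np.float64(0.63), np.float64(-0.034)), (np.float64(0.628), np.float64(-0.071)), (np.float64(0.683), np.float64(-0.058)), (np.float64(0.626), np.float64(-0.12)), (np.float64(0.675), np.float64(-0.116))]
nuts side [(np.float64(0.621), np.float64(-0.039)), (np.float64(0.675), np.float64(-0.061)), (np.float64(0.622), np.float64(-0.082)), (np.float64(0.666), np.float64(-0.118)), (np.float64(0.619), np.float64(-0.121))]
tray scene [(np.float64(0.428), np.float64(0.42)), (np.float64(0.579), np.float64(0.376)), (np.float64(0.548), np.float64(0.209)), (np.float64(0.398), np.float64(0.253))]
tray side [(np.float64(0.408), np.float64(0.414)), (np.float64(0.572), np.float64(0.385)), (np.float64(0.536), np.float64(0.213)), (np.float64(0.383), n
[... 1454 characters left out ...]
]
bin scene [([213.0, 185.0, 86.0, 80.0], 0.6)]
bin side [([223.0, 205.0, 85.0, 53.0], 0.71)]
tray scene [([253.0, 130.0, 50.0, 44.0], 0.83)]
tray side [([186.0, 162.0, 44.0, 33.0], 0.55)]
nut0 scene [([256.0, 237.0, 6.0, 4.0], 0.41), ([278.0, 226.0, 7.0, 15.0], 0.41), ([266.0, 220.0, 10.0, 7.0], 0.37)]
nut0 side [([290.0, 225.0, 8.0, 7.0], 0.6), ([284.0, 215.0, 4.0, 6.0], 0.38), ([277.0, 226.0, 9.0, 9.0], 0.37)]
jar scene [([309.0, 158.0, 20.0, 20.0], 0.83)]
jar side [([242.0, 150.0, 15.0, 24.0], 0.71)]
can scene [([322.0, 170.0, 26.0, 30.0], 0.85)]
can side [([270.0, 152.0, 13.0, 27.0], 0.74)]
wrench scene [([247.0, 269.0, 32.0, 60.0], 0.9)]
wrench side [([308.0, 244.0, 48.0, 22.0], 0.47)]
```

```bash
for i in 1 2 3; do :; done
python3 -m creep '[{"translation":[-120,-102,0],"roll":0,"gripper":87},{"translation":[-120,-102,0],"roll":0,"gripper":87},{"translation":[-120,-102,0],"roll":0,"gripper":87},{"translation":[-120,-102,0],"roll":0,"gripper":87}]'
python3 -m creep '[{"translation":[-120,-102,0],"roll":0,"gripper":87},{"translation":[-120,-102,0],"roll":0,"gripper":87},{"translation":[-120,-102,0],"roll":0,"gripper":87},{"translation":[-120,-102,0],"roll":0,"gripper":87}]'
python3 -m creep '[{"translation":[-120,-102,0],"roll":33,"gripper":87},{"translation":[-120,-102,0],"roll":33,"gripper":87},{"translation":[-120,-102,0],"roll":33,"gripper":87},{"translation":[-120,-102,0],"roll":33,"gripper":87},{"translation":[-120,-102,0],"roll":33,"gripper":87}]'
python3 -m creep '[{"translation":[0,0,0],"roll":33,"gripper":87},{"translation":[0,0,0],"roll":33,"gripper":87},{"translation":[0,0,0],"roll":33,"gripper":87},{"translation":[0,0,0],"roll":33,"gripper":87},{"translation":[0,0,0],"roll":33,"gripper":87}]'
python3 - <<'E'
from h import *
o,p,r=st();im=viewer.camera('wrist');print(o['time'],p,r.as_matrix().round(3))
cv2.imwrite('pics/w1.png',im);cv2.imwrite('pics/w1b.png',cv2.resize(im,(800,600),interpolation=cv2.INTER_CUBIC))
np.savez('w1.npz',p=p,q=r.as_quat())
E
```

```text
time: 1.28
position: [0.342, 0.4114, 0.2415]
tool_rot: [0.23, 0.973, -0.001, 0.0]
ft_force: [1.0, -0.9, -0.0]
grip_width: 0.0868
grip_force: 0.0
time: 1.62
position: [0.404, 0.2663, 0.2418]
tool_rot: [0.231, 0.973, -0.0, 0.0]
ft_force: [1.2, 0.5, 0.3]
grip_width: 0.087
grip_force: 0.0
time: 2.03
position: [0.4684, 0.1187, 0.2421]
tool_rot: [0.502, 0.865, 0.0, 0.002]
ft_force: [0.2, 0.0, 0.8]
grip_width: 0.0869
grip_force: 0.0
time: 2.45
position: [0.4649, 0.1237, 0.2417]
tool_rot: [0.725, 0.689, 0.0, 0.0]
ft_force: [-0.0, -0.1, -0.1]
grip_width: 0.087
grip_force: 0.0
2.45 [0.46489932 0.12366417 0.24170734] [[ 0.052  0.999  0.   ]
 [ 0.999 -0.052  0.   ]
 [ 0.     0.    -1.   ]]
```

View pics/w1b.png

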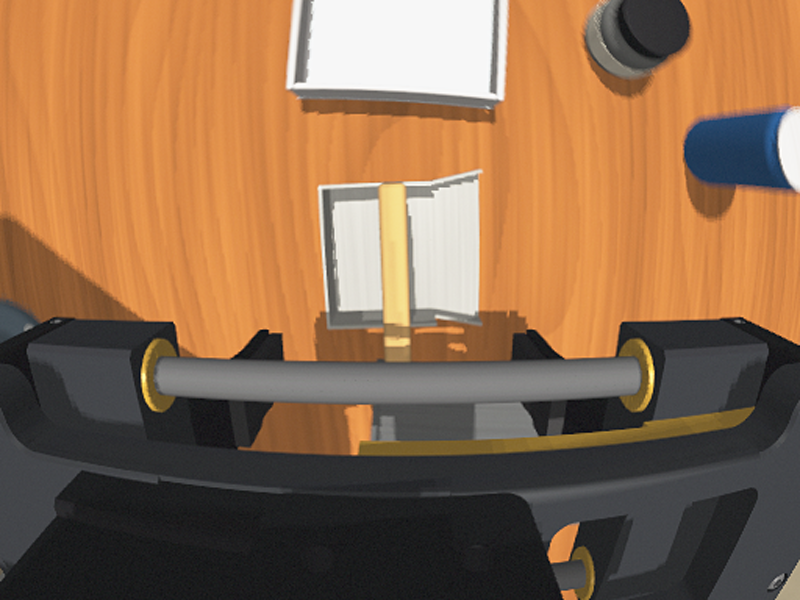

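The wrist view shows the handle running from (393,183) to (397,347), scoop back corners at (320,187) and (328,328), and the near tray rim corners at (290,92) and (503,100).

```bash
python3 - <<'E'
from h import *
d=np.load('w1.npz');p=d['p'];r=R.from_quat(d['q']);S=1.5625
def f(n,z,pts):
    P=np.array([wplane((u/S,v/S),z,p,r)[:2] for u,v in pts]);print(n,P.round(4).tolist());return P
H=f('handle',.125,[(393,183),(397,347)])
e=H[0]-H[1];print('len',np.linalg.norm(e),'yaw',np.degrees(np.arctan2(-e[0],e[1])),H.mean(0))
f('back',.045,[(320,187),(328,328)]);f('nose',.022,[(481,171),(480,324)])
T=f('tray',.045,[(288,92),(503,101)]);e=T[1]-T[0];print(np.linalg.norm(e),np.degrees(np.arctan2(e[1],e[0])))
f('jar',.075,[(655,22)]);f('can',.13,[(800,148)])
# cross-check handle in scene/side
P=np.c_[H,[.125,.125]];print(proj('scene',P)*S,proj('side',P)*S)
E
```

```text
handle [[0.4665, 0.1874], [0.4637, 0.0911]]
len 0.0963433441336045 yaw -1.6404791748873047 [0.4651169  0.13929537]
back [[0.4122, 0.1873], [0.4095, 0.0791]]
nose [[0.5349, 0.1934], [0.5317, 0.0685]]
tray [[0.3922, 0.2609], [0.5498, 0.2457]]
0.15835602928513498 -5.5217924470380115
jar [[0.6688, 0.3109]]
can [[0.765, 0.2193]]
[[409.50054184 237.10724907]
 [388.93767146 259.89605587]] [[337.87946073 278.69459597]
 [350.5582921  301.54709398]]
```

```bash
cat > snap.py <<'E'
import sys
from h import *
n=sys.argv[1];o,p,r=st();im=viewer.camera('wrist');cv2.imwrite(f'pics/{n}.png',im);np.savez(n+'.npz',p=p,q=r.as_quat());print(o['time'],p.round(4),r.as_matrix()[:2,:2].round(3).tolist())
E
python3 -m creep '[{"translation":[95,0,-60],"roll":0,"gripper":87},{"translation":[95,0,-60],"roll":0,"gripper":87},{"translation":[95,0,-60],"roll":0,"gripper":87},{"translation":[95,0,-60],"roll":0,"gripper":87},{"translation":[95,0,-60],"roll":0,"gripper":87}]' >/dev/null
python3 snap.py wt
python3 -m creep '[{"translation":[-200,55,0],"roll":0,"gripper":87},{"translation":[-200,55,0],"roll":0,"gripper":87},{"translation":[-200,55,0],"roll":0,"gripper":87},{"translation":[-200,55,0],"roll":0,"gripper":87},{"translation":[-200,55,0],"roll":0,"gripper":87}]' >/dev/null
python3 -m creep '[{"translation":[-200,55,0],"roll":0,"gripper":87},{"translation":[-200,55,0],"roll":0,"gripper":87},{"translation":[-200,55,0],"roll":0,"gripper":87},{"translation":[-200,55,0],"roll":0,"gripper":87},{"translation":[-200,55,0],"roll":0,"gripper":87}]' >/dev/null
python3 -m creep '[{"translation":[0,0,0],"roll":0,"gripper":87},{"translation":[0,0,0],"roll":0,"gripper":87}]' >/dev/null
python3 snap.py wb
python3 -m creep '[{"translation":[-200,-100,-100],"roll":0,"gripper":87},{"translation":[-200,-100,-100],"roll":0,"gripper":87},{"translation":[-200,-100,-100],"roll":0,"gripper":87},{"translation":[-200,-100,-100],"roll":0,"gripper":87},{"translation":[-200,-100,-100],"roll":0,"gripper":87}]' >/dev/null
python3 -m creep '[{"translation":[-70,-30,-30],"roll":0,"gripper":87},{"translation":[-70,-30,-30],"roll":0,"gripper":87},{"translation":[-70,-30,-30],"roll":0,"gripper":87},{"translation":[-70,-30,-30],"roll":0,"gripper":87}]' >/dev/null
python3 snap.py wr
python3 - <<'E'
import cv2,numpy as np
a=cv2.imread('pics/wt.png')[:225];b=cv2.imread('pics/wb.png')[:225]
cv2.imwrite('pics/tb.png',cv2.resize(np.vstack([a,b]),None,fx=1.33,fy=1.33,interpolation=cv2.INTER_CUBIC))
cv2.imwrite('pics/wrb.png',cv2.resize(cv2.imread('pics/wr.png'),(800,600),interpolation=cv2.INTER_CUBIC))
E
```

```text
2.9167 [0.4694 0.2197 0.3024] [[0.042, 0.999], [0.999, -0.042]]
3.9667 [ 0.5592 -0.1892  0.2997] [[0.051, 0.999], [0.999, -0.051]]
4.7667 [ 0.4337 -0.4208  0.4166] [[0.048, 0.999], [0.999, -0.048]]
```

View pics/tb.png

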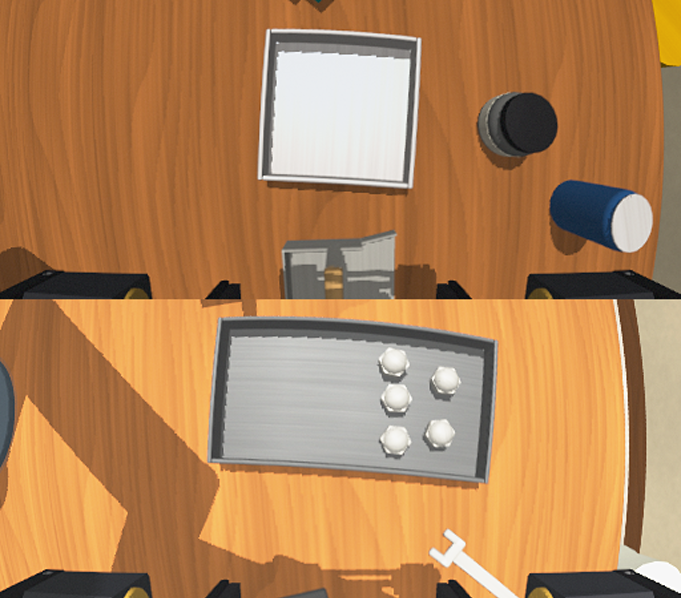

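View pics/wrb.png

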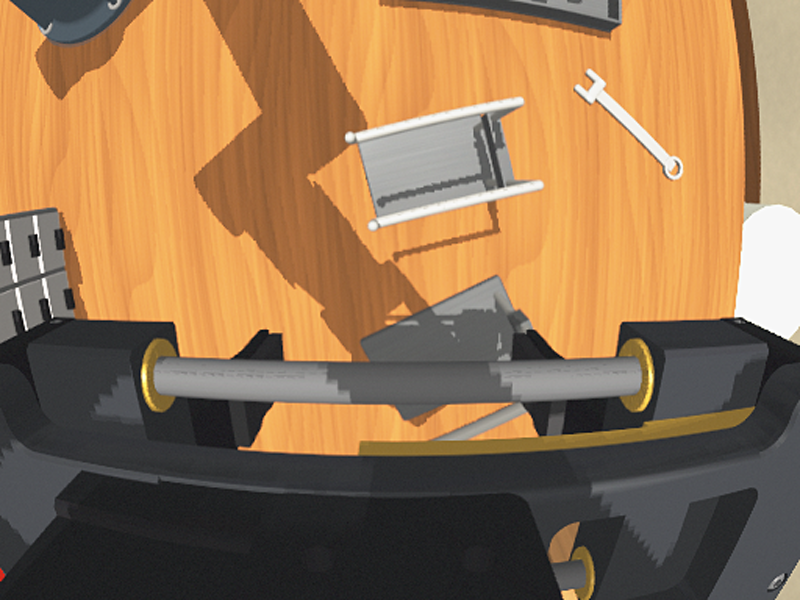

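The tray rim corners are at (267,29), (421,38), (413,187) and (259,179). The bin corners, nuts and wrench all show clearly. The small rack's prong tips are at (351,137) and (374,225), with the uprights at (522,101) and (540,185).

```bash
python3 - <<'E'
from h import *
def L(n): d=np.load(n+'.npz');return d['p'],R.from_quat(d['q'])
def f(n,img,s,off,z,pts):
    p,r=L(img);P=np.array([wplane((u/s,(v-off)/s),z,p,r)[:2] for u,v in pts]);print(n,P.round(4).tolist());return P
def rect(P):
    c=P.mean(0);e=(P[1]-P[0]+P[2]-P[3])/2;g=(P[0]-P[3]+P[1]-P[2])/2
    print(' c',c.round(4),'L',np.linalg.norm(e).round(4),np.linalg.norm(g).round(4),'yaw',np.degrees([np.arctan2(e[1],e[0]),np.arctan2(-g[0],g[1])]).round(2));return c,np.arctan2(e[1],e[0])
rect(f('tray','wt',1.33,0,.045,[(267,29),(421,38),(413,187),(259,179)]))
c,y=rect(f('bin','wb',1.33,299.25,.04,[(219,317),(497,340),(489,483),(208,462)]))
N=f('nuts','wb',1.33,299.25,.034,[(394,362),(445,380),(396,398),(394,440),(440,433)])
M=np.array([[np.cos(y),np.sin(y)],[-np.sin(y),np.cos(y)]]);print('nuts in bin',((N-c)@M.T).round(4).tolist())
a=f('tips','wr',1.5625,0,.227,[(351,137),(374,225)]);b=f('upr','wr',1.5625,0,.213,[(522,101),(540,185)])
print(np.linalg.norm(a[0]-a[1]),np.linalg.norm(b[0]-b[1]),np.linalg.norm(a.mean(0)-b.mean(0)))
d=b.mean(0)-a.mean(0);print('rack yaw',np.degrees(np.arctan2(d[1],d[0])),a.mean(0))
f('jar','wt',1.33,0,.075,[(529,122)]);f('can','wt',1.33,0,.13,[(632,223)])
f('scoop back','wt',1.33,0,.045,[(284,241)]);f('wrench','wb',1.33,299.25,.008,[(433,552),(455,532)])
E
```

```text
tray [[0.4063, 0.4205], [0.5635, 0.4048], [0.5489, 0.248], [0.3914, 0.263]]
 c [0.4775 0.3341] L 0.1581 0.1578 yaw [-5.56 -5.36]
bin [[0.4446, 0.0341], [0.7392, -0.0024], [0.7222, -0.1598], [0.4256, -0.1234]]
 c [ 0.5829 -0.0629] L 0.2978 0.1585 yaw [-7.04 -6.53]
nuts [[0.6249, -0.0303], [0.6782, -0.0495], [0.6248, -0.0691], [0.6206, -0.1132], [0.6699, -0.1065]]
nuts in bin [[0.0377, 0.0374], [0.093, 0.0249], [0.0424, -0.0011], [0.0436, -0.0453], [0.0917, -0.0327]]
tips [[0.4062, -0.3226], [0.4193, -0.387]]
upr [[0.5347, -0.2969], [0.5466, -0.3619]]
0.06568628052402348 0.06604531187799807 0.13038845936490728
rack yaw 11.254049082733498 [ 0.4127521  -0.35482115]
jar [[0.6665, 0.3163]]
can [[0.7658, 0.2212]]
scoop back [[0.4131, 0.1967]]
wrench [[0.6666, -0.2415], [0.693, -0.2189]]
```

```bash

python3 -m creep '[{"translation":[200,0,40],"roll":0,"gripper":87},{"translation":[200,0,40],"roll":0,"gripper":87},{"translation":[200,0,40],"roll":0,"gripper":87},{"translation":[200,0,40],"roll":0,"gripper":87},{"translation":[200,0,40],"roll":0,"gripper":87}]' >/dev/null
python3 -m creep '[{"translation":[200,0,40],"roll":0,"gripper":87},{"translation":[200,0,40],"roll":0,"gripper":87},{"translation":[200,0,40],"roll":0,"gripper":87},{"translation":[200,0,40],"roll":0,"gripper":87},{"translation":[200,0,40],"roll":0,"gripper":87}]' >/dev/null
python3 -m creep '[{"translation":[150,5,80],"roll":-1.3,"gripper":87},{"translation":[150,5,80],"roll":-1.3,"gripper":87},{"translation":[150,5,80],"roll":-1.3,"gripper":87},{"translation":[150,5,80],"roll":-1.3,"gripper":87},{"translation":[150,5,80],"roll":-1.3,"gripper":87}]'
python3 -m creep '[{"translation":[0,0,0],"roll":0,"gripper":87}]'
```

```text
time: 6.07
position: [0.4597, 0.1354, 0.2528]
tool_rot: [0.712, 0.702, -0.002, -0.004]
ft_force: [-0.8, -0.1, -0.2]
grip_width: 0.087
grip_force: 0.0
time: 6.15
position: [0.4614, 0.1321, 0.2547]
tool_rot: [0.713, 0.702, -0.002, -0.002]
ft_force: [-0.7, -0.9, -0.3]
grip_width: 0.0868
grip_force: 0.0
```

```bash

python3 -m creep '[{"translation":[0,4,139],"roll":0,"gripper":87},{"translation":[0,4,139],"roll":0,"gripper":87},{"translation":[0,4,139],"roll":0,"gripper":87},{"translation":[0,4,139],"roll":0,"gripper":87},{"translation":[0,4,139],"roll":0,"gripper":87}]'
python3 -m creep '[{"translation":[0,0,0],"roll":0,"gripper":40},{"translation":[0,0,0],"roll":0,"gripper":8},{"translation":[0,0,0],"roll":0,"gripper":8},{"translation":[0,0,0],"roll":0,"gripper":8},{"translation":[0,0,0],"roll":0,"gripper":8}]' 60
python3 -m creep '[{"translation":[0,0,0],"roll":0,"gripper":8},{"translation":[0,0,0],"roll":0,"gripper":8},{"translation":[0,0,0],"roll":0,"gripper":8},{"translation":[0,0,0],"roll":0,"gripper":8},{"translation":[0,0,0],"roll":0,"gripper":8}]' 60
```

```text
time: 6.57
position: [0.4658, 0.1279, 0.1148]
tool_rot: [0.715, 0.699, -0.003, -0.003]
ft_force: [-0.2, -0.5, 0.9]
grip_width: 0.0869
grip_force: 0.0
time: 6.98
position: [0.4697, 0.1286, 0.119]
tool_rot: [0.715, 0.699, 0.001, 0.001]
ft_force: [-0.5, 0.1, -0.8]
grip_width: 0.0615
grip_force: 0.0
time: 7.4
position: [0.4689, 0.1286, 0.1176]
tool_rot: [0.715, 0.699, -0.0, -0.0]
ft_force: [-0.2, 0.3, 0.5]
grip_width: 0.0283
grip_force: 0.0
```

```bash

python3 -m creep '[{"translation":[0,0,0],"roll":0,"gripper":8},{"translation":[0,0,0],"roll":0,"gripper":8},{"translation":[0,0,0],"roll":0,"gripper":8},{"translation":[0,0,0],"roll":0,"gripper":8},{"translation":[0,0,0],"roll":0,"gripper":8}]' 60
python3 -m creep '[{"translation":[0,0,0],"roll":0,"gripper":8},{"translation":[0,0,0],"roll":0,"gripper":8}]' 60
python3 -m creep '[{"translation":[0,0,-10],"roll":0,"gripper":8},{"translation":[0,0,-30],"roll":0,"gripper":8},{"translation":[0,0,-50],"roll":0,"gripper":8},{"translation":[0,0,-50],"roll":0,"gripper":8}]' 60
python3 -c "
from h import *
o,p,r=st();print(p,r.as_matrix().round(3).tolist(),o['ft_force'])"
```

```text
time: 7.82
position: [0.4687, 0.1286, 0.1174]
tool_rot: [0.715, 0.699, -0.0, -0.0]
ft_force: [0.4, 0.7, -1.5]
grip_width: 0.0156
grip_force: 60.0
time: 7.98
position: [0.469, 0.1286, 0.1174]
tool_rot: [0.715, 0.699, -0.0, 0.0]
ft_force: [-0.2, -0.2, -1.8]
grip_width: 0.0155
grip_force: 60.0
time: 8.32
position: [0.4716, 0.1288, 0.1703]
tool_rot: [0.715, 0.699, 0.003, 0.003]
ft_force: [1.4, -0.6, -3.3]
grip_width: 0.0153
grip_force: 60.0
[0.47158074 0.12876347 0.17029624] [[0.023, 1.0, 0.008], [1.0, -0.023, 0.0], [0.001, 0.008, -1.0]] [ 1.36842099 -0.6279492  -3.31487578]
```

```bash

python3 -m creep '[{"translation":[-40,7,-20],"roll":0,"gripper":8},{"translation":[-80,15,-20],"roll":2,"gripper":8},{"translation":[-120,23,-20],"roll":4,"gripper":8},{"translation":[-160,30,-20],"roll":5.5,"gripper":8},{"translation":[-188,35,-20],"roll":5.5,"gripper":8}]' 60
python3 -m creep '[{"translation":[0,0,0],"roll":0,"gripper":8},{"translation":[0,0,0],"roll":0,"gripper":8},{"translation":[0,0,0],"roll":0,"gripper":8}]' 60
python3 - <<'E'
from h import *
o,p,r=st();print(p,np.degrees(np.arctan2(r.as_matrix()[1,1],r.as_matrix()[0,1])))
c=np.array([.583,-.063]);y=np.radians(-6.8);M=np.array([[np.cos(y),np.sin(y)],[-np.sin(y),np.cos(y)]])
t=c+M.T@np.array([-.082,-.0075]);print('target',t,'tool',r.inv().apply(np.r_[t-p[:2],0])*1000, 'now in bin',M@(p[:2]-c))
E
```

```text
time: 8.73
position: [0.5004, -0.0637, 0.1869]
tool_rot: [0.749, 0.663, 0.0, 0.001]
ft_force: [-0.2, -1.1, -3.1]
grip_width: 0.0157
grip_force: 60.0
time: 8.98
position: [0.4986, -0.0597, 0.1866]
tool_rot: [0.748, 0.663, -0.0, -0.001]
ft_force: [-0.3, 0.2, -3.0]
grip_width: 0.0153
grip_force: 60.0
[ 0.4985896  -0.05974096  0.18656349] -6.87932941008932
target [ 0.5006888  -0.06073812] tool [-0.7385273   2.20351388 -0.00617393] now in bin [-0.0842025  -0.00675842]
```

```bash

python3 -m creep '[{"translation":[-1,2,30],"roll":0,"gripper":8},{"translation":[-1,2,50],"roll":0,"gripper":8},{"translation":[-1,2,60],"roll":0,"gripper":8},{"translation":[-1,2,64],"roll":0,"gripper":8},{"translation":[-1,2,64],"roll":0,"gripper":8}]' 60
python3 -m creep '[{"translation":[0,0,0],"roll":0,"gripper":8},{"translation":[0,0,0],"roll":0,"gripper":8}]' 60
```

```text
time: 9.4
position: [0.5009, -0.06, 0.1234]
tool_rot: [0.747, 0.664, -0.0, -0.001]
ft_force: [0.3, -0.3, -2.6]
grip_width: 0.0156
grip_force: 60.0
time: 9.57
position: [0.5019, -0.061, 0.1241]
tool_rot: [0.748, 0.664, 0.0, 0.001]
ft_force: [-0.1, 1.0, -3.4]
grip_width: 0.0154
grip_force: 60.0
```

```bash

python3 -m creep '[{"translation":[0,0,1],"roll":0,"gripper":8},{"translation":[0,0,1.5],"roll":0,"gripper":8},{"translation":[0,0,1.5],"roll":0,"gripper":8},{"translation":[0,0,1.5],"roll":0,"gripper":8}]' 60
python3 -m creep '[{"translation":[0,0,1],"roll":0,"gripper":8},{"translation":[0,0,1],"roll":0,"gripper":8},{"translation":[0,0,1],"roll":0,"gripper":8}]' 60
```

```text
time: 9.9
position: [0.502, -0.0614, 0.1228]
tool_rot: [0.748, 0.664, 0.0, 0.001]
ft_force: [1.0, 0.8, 2.8]
grip_width: 0.0156
grip_force: 60.0
time: 10.15
position: [0.5021, -0.0614, 0.1224]
tool_rot: [0.748, 0.664, 0.001, 0.001]
ft_force: [-1.5, 3.2, 8.6]
grip_width: 0.0154
grip_force: 60.0
```

```bash

python3 -m creep '[{"translation":[0,8,0],"roll":0,"gripper":8},{"translation":[0,18,0],"roll":0,"gripper":8},{"translation":[0,28,0],"roll":0,"gripper":8},{"translation":[0,38,0],"roll":0,"gripper":8},{"translation":[0,48,0],"roll":0,"gripper":8}]' 60
python3 -m creep '[{"translation":[0,10,0],"roll":0,"gripper":8},{"translation":[0,20,0],"roll":0,"gripper":8},{"translation":[0,30,0],"roll":0,"gripper":8},{"translation":[0,40,0],"roll":0,"gripper":8},{"translation":[0,50,0],"roll":0,"gripper":8}]' 60
python3 -m creep '[{"translation":[0,10,0],"roll":0,"gripper":8},{"translation":[0,20,0],"roll":0,"gripper":8},{"translation":[0,30,0],"roll":0,"gripper":8},{"translation":[0,38,0],"roll":0,"gripper":8},{"translation":[0,38,0],"roll":0,"gripper":8}]' 60
python3 - <<'E'
from h import *
o,p,r=st();c=np.array([.583,-.063]);y=np.radians(-6.8);M=np.array([[np.cos(y),np.sin(y)],[-np.sin(y),np.cos(y)]])
print('in bin',M@(p[:2]-c),p)
a=cv2.resize(viewer.camera('scene')[185:275,200:310],None,fx=3.6,fy=3.6,interpolation=cv2.INTER_CUBIC)
b=cv2.resize(viewer.camera('side')[170:260,215:325],None,fx=3.6,fy=3.6,interpolation=cv2.INTER_CUBIC)
cv2.imwrite('pics/push.png',np.hstack([a,b]))
E
```

```text
time: 10.57
position: [0.5488, -0.0674, 0.1224]
tool_rot: [0.748, 0.664, -0.001, -0.0]
ft_force: [-4.9, 0.1, 9.3]
grip_width: 0.0155
grip_force: 60.0
time: 10.98
position: [0.5981, -0.0733, 0.1224]
tool_rot: [0.748, 0.664, -0.001, -0.0]
ft_force: [-3.8, 0.5, 9.3]
grip_width: 0.0153
grip_force: 60.0
time: 11.4
position: [0.6374, -0.0781, 0.1224]
tool_rot: [0.748, 0.664, -0.0, 0.001]
ft_force: [-1.2, 0.4, 6.2]
grip_width: 0.0154
grip_force: 60.0
in bin [ 0.05577787 -0.00858702] [ 0.63736876 -0.07813094  0.12244661]
```

View pics/push.png

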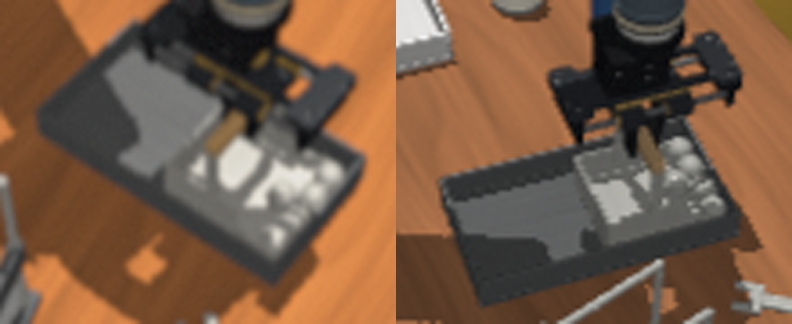

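The nuts are bunched over the nose against the far wall, and about 19 mm of travel remains. I'll keep pushing.

```bash

python3 -m creep '[{"translation":[0,4,0],"roll":0,"gripper":8},{"translation":[0,8,0],"roll":0,"gripper":8},{"translation":[0,12,0],"roll":0,"gripper":8},{"translation":[0,14,0],"roll":0,"gripper":8},{"translation":[0,14,0],"roll":0,"gripper":8}]' 60
python3 -m creep '[{"translation":[0,2,0],"roll":0,"gripper":8},{"translation":[0,4,0],"roll":0,"gripper":8},{"translation":[0,5,0],"roll":0,"gripper":8},{"translation":[0,6,0],"roll":0,"gripper":8},{"translation":[0,6,0],"roll":0,"gripper":8}]' 60
python3 - <<'E'
from h import *
o,p,r=st();c=np.array([.583,-.063]);y=np.radians(-6.8);M=np.array([[np.cos(y),np.sin(y)],[-np.sin(y),np.cos(y)]])
print('in bin',M@(p[:2]-c),p)
E
```

```text
time: 11.92
position: [0.6492, -0.0794, 0.1224]
tool_rot: [0.748, 0.664, -0.001, -0.001]
ft_force: [-5.7, 0.7, 7.9]
grip_width: 0.0156
grip_force: 60.0
time: 12.33
position: [0.6529, -0.0798, 0.1226]
tool_rot: [0.748, 0.664, -0.003, -0.003]
ft_force: [-9.4, 1.0, 12.6]
grip_width: 0.0156
grip_force: 60.0
in bin [ 0.0713838  -0.00841572] [ 0.65288519 -0.07980865  0.12261806]
```

```bash

python3 -m creep '[{"translation":[0,-1,-3],"roll":0,"gripper":8},{"translation":[0,-1,-8],"roll":0,"gripper":8},{"translation":[0,-1,-15],"roll":0,"gripper":8},{"translation":[0,-1,-23],"roll":0,"gripper":8},{"translation":[0,-1,-32],"roll":0,"gripper":8}]' 60
python3 -m creep '[{"translation":[0,0,-9],"roll":0,"gripper":8},{"translation":[0,0,-18],"roll":0,"gripper":8},{"translation":[0,0,-27],"roll":0,"gripper":8},{"translation":[0,0,-36],"roll":0,"gripper":8},{"translation":[0,0,-42],"roll":0,"gripper":8}]' 60
python3 -m creep '[{"translation":[0,0,-2],"roll":0,"gripper":8},{"translation":[0,0,-2],"roll":0,"gripper":8},{"translation":[0,0,-2],"roll":0,"gripper":8}]' 60
python3 - <<'E'
from h import *
o,p,r=st();print(p,o['ft_force'])
a=cv2.resize(viewer.camera('scene')[150:270,200:310],None,fx=3.6,fy=3.6,interpolation=cv2.INTER_CUBIC)
b=cv2.resize(viewer.camera('side')[140:260,215:325],None,fx=3.6,fy=3.6,interpolation=cv2.INTER_CUBIC)
cv2.imwrite('pics/lift.png',np.hstack([a,b]))
E
```

```text
time: 12.75
position: [0.654, -0.0795, 0.1522]
tool_rot: [0.748, 0.664, -0.001, -0.002]
ft_force: [-1.9, 0.3, -7.4]
grip_width: 0.0153
grip_force: 60.1
time: 13.17
position: [0.656, -0.08, 0.197]
tool_rot: [0.748, 0.664, 0.001, 0.001]
ft_force: [0.1, -0.1, -6.7]
grip_width: 0.0152
grip_force: 60.0
time: 13.42
position: [0.6551, -0.0798, 0.1969]
tool_rot: [0.748, 0.664, -0.0, -0.0]
ft_force: [0.0, 0.2, -7.4]
grip_width: 0.0156
grip_force: 60.0
[ 0.65505017 -0.079777    0.19694766] [ 0.01800713  0.20474162 -7.35266957]
```

View pics/lift.png

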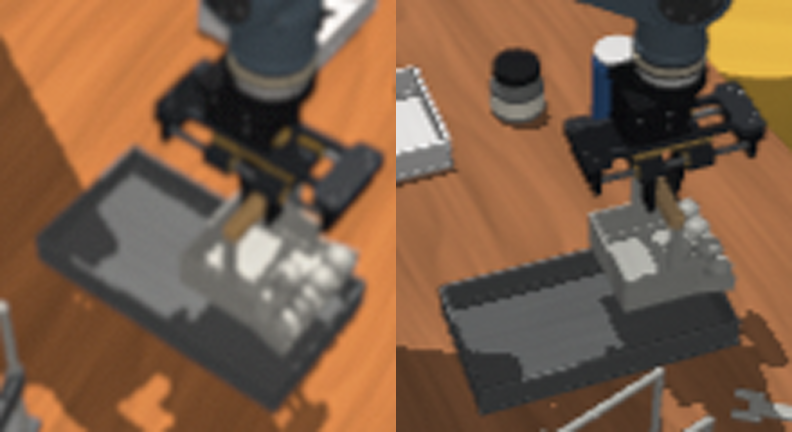

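The wrist weight rose by 4.1 N, so all five nuts are in the scoop, sitting near the nose. Next is a gentle ramped move to the tray.

```bash

python3 -m creep '[{"translation":[3,-2.4,0],"roll":0,"gripper":8},{"translation":[9.5,-7.3,0],"roll":0,"gripper":8},{"translation":[19,-14.5,0],"roll":0,"gripper":8},{"translation":[32,-24,0],"roll":0,"gripper":8},{"translation":[47.7,-36.3,0],"roll":0,"gripper":8}]' 60
python3 -m creep '[{"translation":[19,-14.5,0],"roll":0,"gripper":8},{"translation":[38,-29,0],"roll":0,"gripper":8},{"translation":[57,-43.6,0],"roll":0,"gripper":8},{"translation":[76,-58,0],"roll":0,"gripper":8},{"translation":[95.4,-72.6,0],"roll":0,"gripper":8}]' 60
python3 -m creep '[{"translation":[19,-14.5,0],"roll":0,"gripper":8},{"translation":[38,-29,0],"roll":0,"gripper":8},{"translation":[57,-43.6,0],"roll":0,"gripper":8},{"translation":[76,-58,0],"roll":0,"gripper":8},{"translation":[95.4,-72.6,0],"roll":0,"gripper":8}]' 60
python3 -m creep '[{"translation":[19,-14.5,0],"roll":0,"gripper":8},{"translation":[38,-29,0],"roll":0,"gripper":8},{"translation":[57,-43.6,0],"roll":0,"gripper":8},{"translation":[73,-55.7,0],"roll":0,"gripper":8},{"translation":[86,-65.3,0],"roll":0,"gripper":8}]' 60
python3 -m creep '[{"translation":[12.7,-9.7,0],"roll":0,"gripper":8},{"translation":[25.4,-19.4,0],"roll":0,"gripper":8},{"translation":[36.6,-27.8,0],"roll":0,"gripper":8},{"translation":[46,-35,0],"roll":-0.5,"gripper":8},{"translation":[53.3,-40.5,0],"roll":-1,"gripper":8}]' 60
python3 -m creep '[{"translation":[4.8,-3.6,0],"roll":-0.3,"gripper":8},{"translation":[7.2,-5.4,0],"roll":-0.3,"gripper":8},{"translation":[7.2,-5.4,0],"roll":-0.3,"gripper":8},{"translation":[7.2,-5.4,0],"roll":-0.3,"gripper":8},{"translation":[7.2,-5.4,0],"roll":-0.3,"gripper":8}]' 60
cat > tr.py <<'E'
from h import *
o,p,r=st();c=np.array([.4775,.334]);y=np.radians(-5.5);M=np.array([[np.cos(y),np.sin(y)],[-np.sin(y),np.cos(y)]])
print(o['time'],'in tray',(M@(p[:2]-c)).round(4),p.round(4),'yaw',np.degrees(np.arctan2(r.as_matrix()[1,1],r.as_matrix()[0,1])).round(2),np.round(o['ft_force'],2),np.round(o['moment'],3),o['grip_width'])
E
python3 tr.py
```

```text
time: 13.93
position: [0.6243, -0.0271, 0.197]
tool_rot: [0.748, 0.663, 0.0, 0.0]
ft_force: [0.9, -0.7, -6.3]
grip_width: 0.0157
grip_force: 60.0
time: 14.35
position: [0.5621, 0.0776, 0.1973]
tool_rot: [0.748, 0.664, -0.0, -0.001]
ft_force: [0.4, 0.8, -8.0]
grip_width: 0.0158
grip_force: 60.0
time: 14.77
position: [0.5012, 0.1806, 0.1975]
tool_rot: [0.748, 0.664, -0.0, -0.0]
ft_force: [0.7, -0.2, -7.2]
grip_width: 0.0153
grip_force: 60.0
time: 15.18
position: [0.4457, 0.274, 0.1975]
tool_rot: [0.747, 0.664, -0.0, -0.001]
ft_force: [-0.0, 0.2, -7.1]
grip_width: 0.0156
grip_force: 60.0
time: 15.6
position: [0.413, 0.3308, 0.1974]
tool_rot: [0.741, 0.671, -0.0, -0.0]
ft_force: [0.4, 0.0, -7.4]
grip_width: 0.0154
grip_force: 60.0
time: 16.02
position: [0.4108, 0.3367, 0.1971]
tool_rot: [0.741, 0.672, -0.0, 0.0]
ft_force: [-0.7, -0.1, -6.8]
grip_width: 0.0153
grip_force: 60.0
16.0167 in tray [-0.0667 -0.0037] [0.4108 0.3367 0.1971] yaw -5.57 [-0.71 -0.11 -6.82] [-0.098  0.325 -0.009] 0.015265825669905152
```

```bash

python3 -m creep '[{"translation":[0,0,8],"roll":0,"gripper":8},{"translation":[0,0,18],"roll":0,"gripper":8},{"translation":[0,0,28],"roll":0,"gripper":8},{"translation":[0,0,34],"roll":0,"gripper":8},{"translation":[0,0,34],"roll":0,"gripper":8}]' 60
python3 tr.py
python3 -m creep '[{"translation":[0,0,1],"roll":0,"gripper":8},{"translation":[0,0,1],"roll":0,"gripper":8},{"translation":[0,0,1],"roll":0,"gripper":8}]' 6
python3 tr.py
python3 -m creep '[{"translation":[0,7,1.5],"roll":0,"gripper":8},{"translation":[0,14,3],"roll":0,"gripper":8},{"translation":[0,21,4],"roll":0,"gripper":8},{"translation":[0,21,4],"roll":0,"gripper":8}]' 6
python3 tr.py
python3 - <<'E'
from h import *
a=cv2.resize(viewer.camera('scene')[80:190,225:335],None,fx=3.6,fy=3.6,interpolation=cv2.INTER_CUBIC)
b=cv2.resize(viewer.camera('side')[110:220,145:255],None,fx=3.6,fy=3.6,interpolation=cv2.INTER_CUBIC)
cv2.imwrite('pics/tip.png',np.hstack([a,b]))
E
```

```text
time: 16.43
position: [0.411, 0.3369, 0.1623]
tool_rot: [0.74, 0.672, -0.0, 0.0]
ft_force: [0.6, -0.3, -6.3]
grip_width: 0.0154
grip_force: 60.0
16.4333 in tray [-0.0665 -0.0035] [0.411  0.3369 0.1623] yaw -5.54 [ 0.55 -0.26 -6.3 ] [-0.204  0.132 -0.017] 0.015427227316185671
time: 16.68
position: [0.4108, 0.3373, 0.1621]
tool_rot: [0.74, 0.672, 0.0, 0.0]
ft_force: [1.2, 0.1, -4.6]
grip_width: 0.0158
grip_force: 6.1
16.6833 in tray [-0.0667 -0.0031] [0.4108 0.3373 0.1621] yaw -5.54 [ 1.24  0.09 -4.55] [-0.055 -0.003 -0.011] 0.0158317361866028
time: 17.02
position: [0.4336, 0.3352, 0.1581]
tool_rot: [0.741, 0.672, 0.001, 0.001]
ft_force: [1.3, 0.1, 0.4]
grip_width: 0.0198
grip_force: 6.0
17.0167 in tray [-0.0439 -0.0031] [0.4336 0.3352 0.1581] yaw -5.59 [1.25 0.09 0.36] [-0.143 -0.134 -0.024] 0.01978697571394228
```

View pics/tip.png

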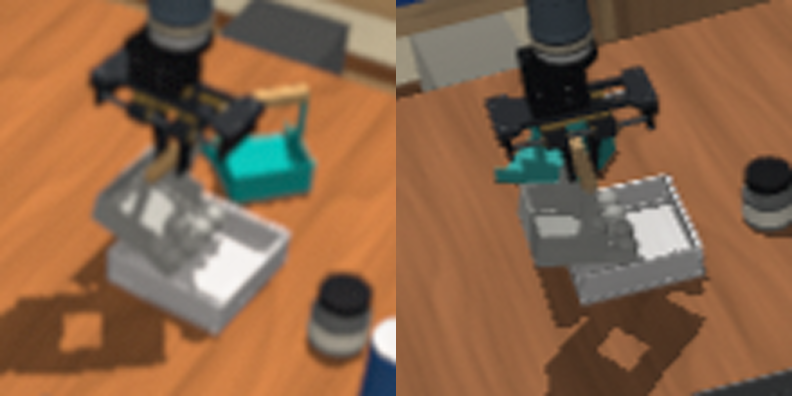

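The scoop is tilting nose-down over the rear rim as planned: the jaw has opened to 19.8 mm and the nuts are at the nose. I'll continue along the arc.

```bash

python3 -m creep '[{"translation":[0,8,2.5],"roll":0,"gripper":8},{"translation":[0,16,6],"roll":0,"gripper":8},{"translation":[0,23,9],"roll":0,"gripper":8},{"translation":[0,31,13],"roll":0,"gripper":8},{"translation":[0,39,17],"roll":0,"gripper":8}]' 6
python3 tr.py
python3 -m creep '[{"translation":[0,0,1],"roll":0,"gripper":8},{"translation":[0,0,1],"roll":0,"gripper":8},{"translation":[0,0,1],"roll":0,"gripper":8},{"translation":[0,0,1],"roll":0,"gripper":8},{"translation":[0,0,1],"roll":0,"gripper":8}]' 6
python3 tr.py
python3 - <<'E'
from h import *
a=cv2.resize(viewer.camera('scene')[80:190,225:335],None,fx=3.6,fy=3.6,interpolation=cv2.INTER_CUBIC)
b=cv2.resize(viewer.camera('side')[110:220,145:255],None,fx=3.6,fy=3.6,interpolation=cv2.INTER_CUBIC)
cv2.imwrite('pics/tip2.png',np.hstack([a,b]))
E
```

```text
time: 17.53
position: [0.4711, 0.3314, 0.1408]
tool_rot: [0.74, 0.672, 0.0, 0.0]
ft_force: [0.8, 1.4, 0.7]
grip_width: 0.0214
grip_force: 6.1
17.5333 in tray [-0.0061 -0.0032] [0.4711 0.3314 0.1408] yaw -5.54 [0.8  1.42 0.74] [-0.031  0.133  0.001] 0.021419626892310428
time: 17.95
position: [0.4711, 0.3316, 0.1409]
tool_rot: [0.74, 0.672, 0.001, 0.001]
ft_force: [4.7, -1.7, 4.7]
grip_width: 0.0218
grip_force: 5.8
17.95 in tray [-0.0062 -0.003 ] [0.4711 0.3316 0.1409] yaw -5.51 [ 4.71 -1.73  4.66] [-0.307 -0.526  0.058] 0.021790907370078102
```

View pics/tip2.png

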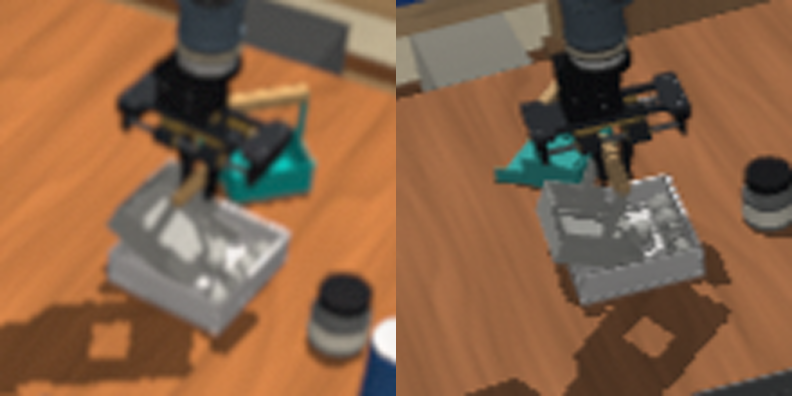

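```bash

python3 -m creep '[{"translation":[0,-7,-4],"roll":0,"gripper":8},{"translation":[0,-15,-8],"roll":0,"gripper":8},{"translation":[0,-23,-12],"roll":0,"gripper":8},{"translation":[0,-31,-15],"roll":0,"gripper":8},{"translation":[0,-39,-18],"roll":0,"gripper":8}]' 10
python3 -m creep '[{"translation":[0,-7,-3],"roll":0,"gripper":8},{"translation":[0,-14,-6],"roll":0,"gripper":8},{"translation":[0,-22,-12],"roll":0,"gripper":8},{"translation":[0,-24,-20],"roll":0,"gripper":8},{"translation":[0,-24,-28],"roll":0,"gripper":8}]' 20
python3 -m creep '[{"translation":[0,0,-10],"roll":0,"gripper":8},{"translation":[0,0,-20],"roll":0,"gripper":8},{"translation":[0,0,-30],"roll":0,"gripper":8},{"translation":[0,0,-30],"roll":0,"gripper":8},{"translation":[0,0,-30],"roll":0,"gripper":8}]' 60
python3 -m creep '[{"translation":[0,0,0],"roll":0,"gripper":8},{"translation":[0,0,0],"roll":0,"gripper":8},{"translation":[0,0,0],"roll":0,"gripper":8}]' 60
python3 tr.py
```

```text
time: 18.47
position: [0.4287, 0.3349, 0.1576]
tool_rot: [0.74, 0.672, -0.002, -0.001]
ft_force: [1.1, 0.5, 1.2]
grip_width: 0.016
grip_force: 9.9
time: 18.88
position: [0.4058, 0.3372, 0.1863]
tool_rot: [0.74, 0.672, -0.001, -0.0]
ft_force: [-0.1, 0.4, -3.8]
grip_width: 0.0157
grip_force: 20.0
time: 19.3
position: [0.4082, 0.3376, 0.2171]
tool_rot: [0.741, 0.672, 0.001, 0.0]
ft_force: [-0.4, 0.1, -3.5]
grip_width: 0.0154
grip_force: 60.0
time: 19.55
position: [0.407, 0.3372, 0.2154]
tool_rot: [0.74, 0.672, -0.001, -0.0]
ft_force: [-0.3, -0.4, -2.7]
grip_width: 0.0155
grip_force: 60.0
19.55 in tray [-0.0705 -0.0036] [0.407  0.3372 0.2154] yaw -5.54 [-0.31 -0.41 -2.71] [-0.07   0.013  0.011] 0.015461183352129516
```

```bash
python3 - <<'E'
from h import *
S=1.5625
def PM(c):
    i=viewer.camera_info(c);return np.array(i['intrinsics'])@np.c_[cv2.Rodrigues(np.array(i['rvec'],float))[0],np.ravel(i['tvec'])]
def tri(a,b):
    X=cv2.triangulatePoints(PM('scene'),PM('side'),np.array(a,float).reshape(2,1)/S,np.array(b,float).reshape(2,1)/S).ravel();return (X[:3]/X[3]).round(3)
for a,b in [((138,428),(463,500)),((115,480),(508,530)),((248,442),(517,437)),((233,493),(560,465)),((250,347),(403,410)),((233,375),(423,431))]: print(tri(a,b))
im=viewer.camera('scene');print([ (np.round(d['bbox']).tolist(),round(d['p'],2)) for d in viewer.recognise('scene','nut0')])
viewer.camera('side');print([ (np.round(d['bbox']).tolist(),round(d['p'],2)) for d in viewer.recognise('side','nut0')])
E
```

```text
[ 0.4   -0.57   0.284]
[ 0.437 -0.646  0.287]
[ 0.555 -0.497  0.262]
[ 0.59  -0.574  0.261]
[ 0.409 -0.33   0.222]
[ 0.422 -0.392  0.221]
[([279.0, 149.0, 8.0, 10.0], 0.48)]
[([208.0, 173.0, 5.0, 8.0], 0.37)]
```

```bash

python3 -m creep '[{"translation":[-30,5,-15],"roll":0,"gripper":8},{"translation":[-65,10,-40],"roll":0,"gripper":8},{"translation":[-100,16,-40],"roll":0,"gripper":8},{"translation":[-135,22,-40],"roll":0,"gripper":8},{"translation":[-170,28,-40],"roll":0,"gripper":8}]' 60
python3 -m creep '[{"translation":[-35,6,0],"roll":0,"gripper":8},{"translation":[-70,12,0],"roll":0,"gripper":8},{"translation":[-105,18,0],"roll":0,"gripper":8},{"translation":[-140,24,0],"roll":0,"gripper":8},{"translation":[-163,27,0],"roll":0,"gripper":8}]' 60
python3 -m creep '[{"translation":[-35,-11,0],"roll":0,"gripper":8},{"translation":[-70,-22,0],"roll":0,"gripper":8},{"translation":[-105,-34,0],"roll":0,"gripper":8},{"translation":[-140,-46,0],"roll":0,"gripper":8},{"translation":[-166,-54,0],"roll":0,"gripper":8}]' 60
python3 -m creep '[{"translation":[-35,-5,0],"roll":-3,"gripper":8},{"translation":[-75,-10,0],"roll":-6,"gripper":8},{"translation":[-115,-15,0],"roll":-9,"gripper":8},{"translation":[-155,-20,0],"roll":-13,"gripper":8},{"translation":[-190,-25,0],"roll":-16.8,"gripper":8}]' 60
cat > rk.py <<'E'
from h import *
o,p,r=st();c=np.array([.4765,-.342]);y=np.radians(11.25);M=np.array([[np.cos(y),np.sin(y)],[-np.sin(y),np.cos(y)]])
print(o['time'],'in rack',(M@(p[:2]-c)).round(4),p.round(4),'yaw',np.degrees(np.arctan2(r.as_matrix()[1,1],r.as_matrix()[0,1])).round(2),np.round(o['ft_force'],2),o['grip_width'])
E
python3 rk.py
```

```text
time: 20.17
position: [0.4188, 0.1642, 0.2566]
tool_rot: [0.74, 0.673, 0.001, 0.0]
ft_force: [-0.0, 0.0, -2.7]
grip_width: 0.0151
grip_force: 60.0
time: 20.58
position: [0.4306, -0.0023, 0.2564]
tool_rot: [0.741, 0.672, 0.0, 0.001]
ft_force: [0.2, 0.8, -3.3]
grip_width: 0.0151
grip_force: 60.0
time: 21.0
position: [0.3591, -0.1616, 0.2563]
tool_rot: [0.741, 0.672, -0.0, 0.001]
ft_force: [1.6, -0.1, -3.2]
grip_width: 0.0155
grip_force: 60.0
time: 21.42
position: [0.3163, -0.3489, 0.2563]
tool_rot: [0.633, 0.774, -0.0, 0.001]
ft_force: [0.3, -0.2, -3.6]
grip_width: 0.0151
grip_force: 60.0
21.4167 in rack [-0.1584  0.0245] [ 0.3163 -0.3489  0.2563] yaw 11.4 [ 0.3  -0.18 -3.56] 0.01509312063652643
```

```bash

python3 -m creep '[{"translation":[-15,0,-2],"roll":0,"gripper":8},{"translation":[-28,0,-3],"roll":0,"gripper":8},{"translation":[-28,0,-3],"roll":0,"gripper":8},{"translation":[-28,0,-3],"roll":0,"gripper":8}]' 60
python3 rk.py
python3 -m creep '[{"translation":[0,15,0],"roll":0,"gripper":8},{"translation":[0,30,0],"roll":0,"gripper":8},{"translation":[0,45,0],"roll":0,"gripper":8},{"translation":[0,60,0],"roll":0,"gripper":8},{"translation":[0,75,0],"roll":0,"gripper":8}]' 60
python3 rk.py
```

```text
time: 21.75
position: [0.3223, -0.3735, 0.2588]
tool_rot: [0.635, 0.773, 0.0, -0.0]
ft_force: [-0.3, 1.2, -4.3]
grip_width: 0.0151
grip_force: 60.0
21.75 in rack [-0.1574 -0.0008] [ 0.3223 -0.3735  0.2588] yaw 11.21 [-0.3   1.16 -4.29] 0.015126048506614498
time: 22.17
position: [0.3963, -0.3564, 0.2588]
tool_rot: [0.634, 0.774, 0.0, -0.001]
ft_force: [0.2, -0.1, -2.8]
grip_width: 0.0154
grip_force: 60.0
22.1667 in rack [-0.0814  0.0015] [ 0.3963 -0.3564  0.2588] yaw 11.35 [ 0.24 -0.09 -2.82] 0.01544162599874877
```

```bash

python3 -m creep '[{"translation":[-4,12,0],"roll":0,"gripper":8},{"translation":[-4,26,0],"roll":0,"gripper":8},{"translation":[-4,40,0],"roll":0,"gripper":8},{"translation":[-4,49,0],"roll":0,"gripper":8},{"translation":[-4,49,0],"roll":0,"gripper":8}]' 60
python3 rk.py
python3 -m creep '[{"translation":[0,0,7],"roll":0,"gripper":8},{"translation":[0,0,14],"roll":0,"gripper":8},{"translation":[0,0,21],"roll":0,"gripper":8},{"translation":[0,0,26],"roll":0,"gripper":8},{"translation":[0,0,26],"roll":0,"gripper":8}]' 60
python3 rk.py
```

```text
time: 22.58
position: [0.4469, -0.3526, 0.2591]
tool_rot: [0.634, 0.774, 0.0, 0.001]
ft_force: [0.3, -0.3, -2.6]
grip_width: 0.0155
grip_force: 60.0
22.5833 in rack [-0.0311 -0.0046] [ 0.4469 -0.3526  0.2591] yaw 11.38 [ 0.28 -0.34 -2.6 ] 0.015478136377997163
time: 23.0
position: [0.4436, -0.3525, 0.2313]
tool_rot: [0.635, 0.773, 0.0, -0.002]
ft_force: [-0.7, 0.1, -3.2]
grip_width: 0.0154
grip_force: 60.0
23.0 in rack [-0.0343 -0.0039] [ 0.4436 -0.3525  0.2313] yaw 11.22 [-0.67  0.15 -3.23] 0.015419730105840341
```

```bash

python3 -m creep '[{"translation":[0,0,2],"roll":0,"gripper":8},{"translation":[0,0,4],"roll":0,"gripper":8},{"translation":[0,0,4],"roll":0,"gripper":8}]' 60
python3 -m creep '[{"translation":[0,0,1],"roll":0,"gripper":8},{"translation":[0,0,1],"roll":0,"gripper":8}]' 60
python3 rk.py
python3 - <<'E'
from h import *
s=viewer.camera('scene');d=viewer.camera('side');z=lambda a:cv2.resize(a,(396,297),interpolation=cv2.INTER_CUBIC)
cv2.imwrite('pics/fin.png',np.vstack([np.hstack([z(s[195:315,120:280]),z(d[205:325,220:380])]),np.hstack([z(s[120:180,240:320]),z(d[150:210,170:250])])]))
E
```

```text
time: 23.25
position: [0.4448, -0.3533, 0.2289]
tool_rot: [0.634, 0.773, 0.0, -0.0]
ft_force: [0.5, 0.7, -2.7]
grip_width: 0.0152
grip_force: 60.0
time: 23.42
position: [0.445, -0.3533, 0.2282]
tool_rot: [0.634, 0.773, -0.0, 0.0]
ft_force: [-0.3, -0.3, -2.7]
grip_width: 0.0153
grip_force: 60.0
23.4167 in rack [-0.0331 -0.0049] [ 0.445  -0.3533  0.2282] yaw 11.27 [-0.34 -0.33 -2.74] 0.015301286342650757
```

View pics/fin.png

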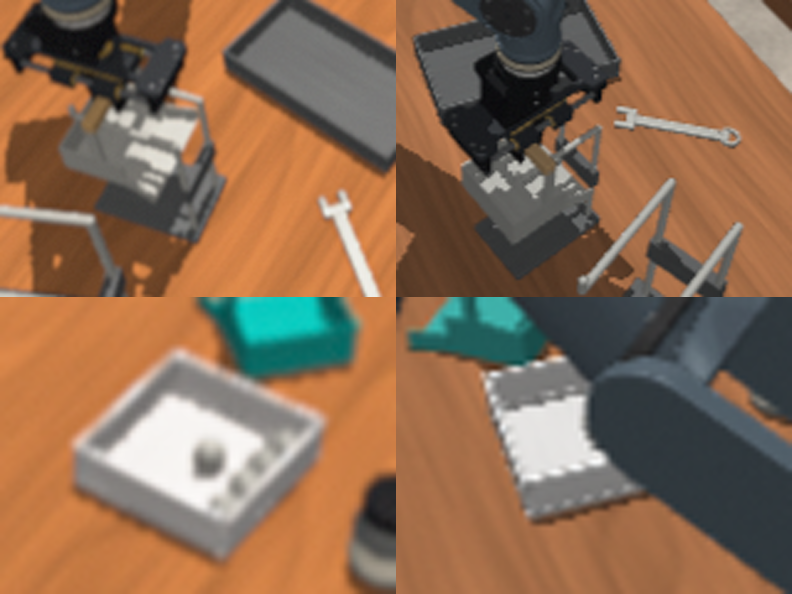

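All five nuts are in the tray (one at about (208,457) and four along its front wall), the bin is empty, and the scoop hangs level over the prongs. I'll lower it to contact.

```bash

python3 -m creep '[{"translation":[0,0,1],"roll":0,"gripper":8},{"translation":[0,0,2],"roll":0,"gripper":8},{"translation":[0,0,2],"roll":0,"gripper":8}]' 60
python3 -m creep '[{"translation":[0,0,1.5],"roll":0,"gripper":8},{"translation":[0,0,1.5],"roll":0,"gripper":8},{"translation":[0,0,1.5],"roll":0,"gripper":8}]' 60
python3 rk.py
```

```text
time: 23.77
position: [0.4449, -0.3531, 0.2259]
tool_rot: [0.634, 0.773, 0.0, -0.0]
ft_force: [-0.8, 0.9, -2.5]
grip_width: 0.0154
grip_force: 60.0
time: 24.02
position: [0.4449, -0.3531, 0.2245]
tool_rot: [0.634, 0.773, 0.0, -0.0]
ft_force: [0.4, -0.6, -3.2]
grip_width: 0.015
grip_force: 60.0
24.0167 in rack [-0.0332 -0.0047] [ 0.4449 -0.3531  0.2245] yaw 11.27 [ 0.42 -0.62 -3.18] 0.014998063909127156
```

```bash

python3 -m creep '[{"translation":[0,0,1],"roll":0,"gripper":8},{"translation":[0,0,2],"roll":0,"gripper":8},{"translation":[0,0,2],"roll":0,"gripper":8}]' 60|grep -E "pos|ft"
python3 -m creep '[{"translation":[0,0,1],"roll":0,"gripper":8},{"translation":[0,0,2],"roll":0,"gripper":8},{"translation":[0,0,2],"roll":0,"gripper":8}]' 60|grep -E "pos|ft"
```

```text
position: [0.4451, -0.3532, 0.2235]
ft_force: [-1.2, 1.6, 2.8]
position: [0.4451, -0.3533, 0.2232]
ft_force: [-3.8, 4.2, 12.3]
```

```bash

python3 -m creep '[{"translation":[0,0,-2],"roll":0,"gripper":8},{"translation":[0,0,-2],"roll":0,"gripper":8}]' 60|grep -E "pos|ft"
python3 -m creep '[{"translation":[0,0,0],"roll":0,"gripper":22},{"translation":[0,0,0],"roll":0,"gripper":40},{"translation":[0,0,0],"roll":0,"gripper":60},{"translation":[0,0,0],"roll":0,"gripper":60},{"translation":[0,0,0],"roll":0,"gripper":60}]' 20
python3 -m creep '[{"translation":[0,0,0],"roll":0,"gripper":60},{"translation":[0,0,0],"roll":0,"gripper":60},{"translation":[0,0,0],"roll":0,"gripper":60}]' 20
python3 rk.py
```

```text
position: [0.4452, -0.3534, 0.2234]
ft_force: [-0.7, 2.1, 5.9]
time: 25.1
position: [0.4449, -0.3532, 0.2223]
tool_rot: [0.634, 0.773, 0.0, -0.0]
ft_force: [-0.5, 0.0, -0.5]
grip_width: 0.0408
grip_force: 0.0
time: 25.35
position: [0.4449, -0.3532, 0.2225]
tool_rot: [0.634, 0.773, 0.0, -0.0]
ft_force: [0.3, -0.2, 0.7]
grip_width: 0.0573
grip_force: 0.0
25.35 in rack [-0.0331 -0.0048] [ 0.4449 -0.3532  0.2225] yaw 11.27 [ 0.33 -0.17  0.74] 0.057265490562724036
```

Released, with no load on the wrist. I'll retract straight up and check.

```bash

python3 -m creep '[{"translation":[0,0,-10],"roll":0,"gripper":60},{"translation":[0,0,-30],"roll":0,"gripper":60},{"translation":[0,0,-60],"roll":0,"gripper":60},{"translation":[0,0,-95],"roll":0,"gripper":60},{"translation":[0,0,-130],"roll":0,"gripper":60}]' 20
python3 -m creep '[{"translation":[-90,0,0],"roll":0,"gripper":60},{"translation":[-90,0,0],"roll":0,"gripper":60},{"translation":[-90,0,0],"roll":0,"gripper":60},{"translation":[-90,0,0],"roll":0,"gripper":60},{"translation":[-90,0,0],"roll":0,"gripper":60}]' 20
python3 - <<'E'
from h import *
o,p,r=st();im=viewer.camera('wrist');print(o['time'],p.round(3))
hsv=cv2.cvtColor(im,cv2.COLOR_BGR2HSV)
# wooden handle predicted pixels: ends at rack x=-.033,y=+-.05,z=.235
c=np.array([.4765,-.342]);y=np.radians(11.25);Rm=np.array([[np.cos(y),-np.sin(y)],[np.sin(y),np.cos(y)]])
P=[np.r_[c+Rm@[-.033,t],.235] for t in (-.05,-.02,.02,.05)];uv=wproj(P,p,r);print(uv.round(),[im[int(v),int(u)].tolist() for u,v in uv])
print([(np.round(d['bbox']).tolist(),round(d['p'],2)) for d in viewer.recognise('wrist','scoop')])
# segment pale-yellow handle around prediction
m=cv2.inRange(hsv,(18,70,120),(32,200,255));k=np.zeros_like(m);a,b=uv.min(0).astype(int)-25,uv.max(0).astype(int)+25
k[max(a[1],0):b[1],a[0]:b[0]]=m[max(a[1],0):b[1],a[0]:b[0]]
n,_,s,_=cv2.connectedComponentsWithStats(k);print(sorted(s[1:].tolist(),key=lambda t:-t[4])[:3])
E
```

```text
time: 25.77
position: [0.4446, -0.3528, 0.3544]
tool_rot: [0.634, 0.773, 0.0, -0.0]
ft_force: [1.3, -0.8, -0.6]
grip_width: 0.0601
grip_force: 0.0
time: 26.18
position: [0.4621, -0.4409, 0.3522]
tool_rot: [0.635, 0.773, 0.0, -0.001]
ft_force: [-0.5, 0.5, 0.8]
grip_width: 0.0599
grip_force: 0.0
26.1833 [ 0.462 -0.441  0.352]
[[254. 139.]
 [254. 105.]
 [254.  60.]
 [254.  28.]] [[144, 227, 246], [143, 224, 246], [137, 220, 244], [148, 230, 246]]
[]
[[246, 25, 18, 120, 1937]]
```

```bash

python3 -m creep '[{"translation":[0,0,0],"roll":0,"gripper":60},{"translation":[0,0,0],"roll":0,"gripper":60},{"translation":[0,0,0],"roll":0,"gripper":60},{"translation":[0,0,0],"roll":0,"gripper":60},{"translation":[0,0,0],"roll":0,"gripper":60}]' 20 >/dev/null
python3 -c "
from rig import hand_in
print(hand_in())"
```

```text
the job is handed in; nothing more can be done
None
```

I moved all five nuts into the tray and hung the scoop level across both prongs of the small rack; the job is handed in at about 26.6 s of robot time, but hand-in returned no verdict.

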